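Swing the tote's bail arm in and stack the watch tray on it

ROBOT

A 6-joint arm with a two-finger parallel gripper is mounted at the origin on the work surface. World frame = base frame: x ahead of the robot, y to its left, z up, the work surface at z = 0. Lengths are in m, angles in rad, forces in N, time in s.
With the tool pointing down it reaches from about 0.375 to 0.975 m from the base axis. Payload 3.8 kg.
Tool frame: the origin (TCP) lies at the very end of the fingers, on their centre line; the grasp point (between the pads) lies 19 mm behind it; z points along the fingers, y is the direction in which the jaws open and shut (so a half turn about z gives the same grasp; the last joint's range is limited). The gripper opens to 85 mm and grips with 20 to 120 N. Pads are 22 mm wide; open, the fingers measure 114 mm over their backs; the gripper's body (76 mm by 85 mm) begins 54 mm behind the grasp point. The pads swing forward as they close: fully open they stand 13 mm farther back than shut.
Start: joints at [-1.299, 0.264, 1.604, -0, 1.274, -0.037], TCP at [0.205, -0.643, 0.231] pointing down, gripper open.
Joint ranges: [-2.63, 2.63], [-0.94, 2.18], [0.31, 2.57], [-1.31, 4.45], [0, 2.66], [-2.55, 2.55]. Speed limits (rad/s): [2.57, 2.57, 3.14, 3.14, 3.14, 3.14].

INTERFACE

Orientations are given as a rotation vector (axis times angle).
In Python, from station import env, jaws, kin, grab_frame, calibration, spot_in, spot_point gives the robot as it stands. Calls block until the motion is done:
- env.move_to(position, orientation): joint-space move of the TCP to a pose.
- env.move_l(position, vel=0.15, rotation=None, contact_N=None): straight line of the TCP; rotation=None keeps the orientation; vel is the mean speed in m/s. With contact_N (N) it stops when the force on the tool has changed by that much, and returns True; else False.
- env.set_joints(angles): joint-space move.
- jaws.gripper_to(opening, force=None): opening from 0.0 (shut) to 1.0 (fully open); force is the grip in N (None keeps the last); returns when the fingers have stopped.
- env.wait(seconds).
- kin.solve_ik(position, orientation): joint angles nearest the present ones, or None.
- grab_frame(name): name is "scene" or "top" or "wrist"; returns the picture (384x512x3 uint8, red, green, blue); there is no depth.
- calibration(name): a dict with "fov_y" (degrees; the focal length in pixels is half the picture's height over the tangent of half this angle, whatever the lens; pixels are square), "cx", "cy" (the principal point, pixels), "cam_to_world" (4x4, takes a point from camera to world coordinates). Camera axes: x right, y up, looking along -z (the intrinsics and any distortion apply to the point x, -y, -z); pixel columns grow to the right and rows downward; lengths in m; the calibration is good to about 2 mm. The wrist camera is an equidistant fisheye: a pixel r from the principal point sees the ray r / f radians off the axis. A picture is of the moment at which its call begins: read the wrist's pose just before it. calibration takes no time and is no camera call; for the wrist camera it gives the pose at the moment of the call.
A pose or a line that the arm cannot do raises env.IKError and nothing moves.
- env.close_job(): hands the job in, once; it reports no verdict.
Trained networks look in the newest picture that a camera, given by its name, has taken for a name from the list of things; names that differ only in an ending like _2 or _b are one class to them, and where a whole thing is asked for, a point or a joint stands for the part that bears it (a point fixed in the world has none). Each returns a list of dicts, best first, with "confidence" (0 to 1); they miss things now and then, are a little off and sometimes report something else, mostly with a low value. They report only what shows in the picture. A call takes as long as a camera call.
- spot_in(camera, label): "point" ([x, y, z] in m, in the coordinates of the camera as it stood for that picture, good to about 4 mm: the middle of the surface that is visible of it).
- spot_point(camera, label): "point" ([x, y, z] in m, in the coordinates of the camera as it stood for that picture, good to about 4 mm: a listed point, or the origin of a listed thing).
Readings, each from a call of its own:
- env.current_time(): time.
- env.current_joints(): joint angles.
- env.current_joint_vel(): joint speeds.
- env.current_joint_torque(): joint torques, N m.
- env.current_eef_pos(): TCP position.
- env.current_eef_rot(): TCP orientation.
- env.current_contact_force(): force on the tool from outside, world axes, zero at the start.
- env.current_torque(): the same for the moment, N m.
- env.current_width(): opening from 0.0 (shut) to 1.0 (fully open).
Only numpy, scipy, OpenCV 4.12 (cv2) and the standard library are available. Lean on these libraries where they do the work, as an engineer would, in place of code of your own. Each camera call takes 0.05 s, during which the arm holds its last target.

TASK

One of the blue tote's two orange bail arms sticks outwards: first swing it fully in over the tote, like its partner. Then take the white tray that carries the four watches, keep it level, and set it down (no dropping) in the middle of the two bail arms, long side along the tote's long side, and let go. Leave the empty tray where it is.

Things in the scene. Friction and masses are not known exactly. Their poses are not given: they have to be found in the camera images.
- tote: Blue open tote fixed to the bench, 120 (its x) x 180 (its y) x 60 mm high. Origin: centre of the underside; z up. Each bail ends in an orange bar, 10 mm thick, 130 mm long, along x. The right bail is in and must stay: its bar centre is at y -32, z 65 mm. The left one, when in, mirrors it (y +32). Bar tops are then 70 mm above the bench and carry a tray; with a bar missing the tray falls in.
- left_bail (a joint): Angle of the left (tote +y) bail, rad: 0 level outwards, 1.57 upright, 2.81 fully in (stop). Starts at 0.85 to 1.25. Bar centre in the tote's frame, mm: x 0, y = 70 + 40 cos(angle), z = 52 + 40 sin(angle). Stays where left; about 0.5 N turns it: shut fingertips swept inwards at 74 mm above the bench catch the bar, push it over and down, and pass 4 mm over it once it is in.
- watch_tray: White tray, 90 (its x) x 140 (its y) mm, rim 16 mm high, flat underside, four dark-faced steel watches near its corners (16 mm high). Origin: centre of the underside; z up. In its middle an upright grip plate, 12 mm thick (x), 50 mm long (y), top 56 mm above the underside: pinch it across x from above. 0.2 to 0.42 kg. Starts flat on the bench.
- spare_tray: The same white tray but empty, origin and axes alike. A bystander: leave it alone.

How it is judged:
On the way:
1. the left bail arm is swung in (home to within 0.5 rad), before a tray is brought over the tote (value of joint left_bail above 2.3 rad and horizontal distance between watch_tray and tote above 0.12 m), for 0.2 s.
At the end, for the whole second after the job is handed in: Left bail in (over 2.6 rad); watch tray at rest on both bars, level within 0.1 rad, underside 65 to 77 mm above the tote's, centre within 20 mm of the tote's centre, long side within 0.2 rad of the tote's; empty tray within 30 mm of where it was (value of joint left_bail above 2.6 rad and horizontal distance between watch_tray and tote below 0.02 m and z of watch_tray in the frame of tote between 0.065 and 0.077 m and angle between watch_tray's own z axis and vertical below 0.1 rad and angle between the y axis of watch_tray and the y axis of tote, either way round below 0.2 rad and linear speed of watch_tray below 0.02 m/s and distance of spare_tray from where it was at the start of the episode below 0.03 m); the robot touches nothing.
It fails at once if the empty tray is moved more than 30 mm (distance of spare_tray from where it was at the start of the episode above 0.03 m).
It fails at once if the watch tray is tipped more than 0.4 rad (angle between watch_tray's own z axis and vertical above 0.4 rad).
It fails at once if the watch tray is dropped (over 0.45 m/s with no finger on it) (linear speed of watch_tray above 0.45 m/s and contact force between the fingers and watch_tray below 0.05 N).
It also fails if it takes over 48 s, if anything falls off the work surface, if the arm or the gripper's body presses on something with over 40 N, if the wrist force passes 120 N, or if a joint passes its speed limit or range.

## Working session

There is one attempt and no reset: what is moved stays moved. The work goes in short steps, each a Python script; the robot and the scene stay as the last script left them, time stands still between calls to the robot, and variables do not carry over. Pictures are saved under pics/ and viewed, and the job is handed in when it is done.

```bash
mkdir -p pics; ls; cat > h.py <<'E'
import numpy as np, cv2
from station import env, jaws, kin, grab_frame, calibration, spot_in, spot_point
def save(im,n): cv2.imwrite('pics/'+n+'.png',im[:,:,::-1])
def w(cam,p,c=None):
    T=np.array((c or calibration(cam))['cam_to_world']); return T[:3,:3]@np.array(p)+T[:3,3]
def px2z(cam,u,v,z):
    c=calibration(cam);f=192/np.tan(np.radians(c['fov_y']/2));T=np.array(c['cam_to_world'])
    d=T[:3,:3]@np.array([(u-c['cx'])/f,-(v-c['cy'])/f,-1]);o=T[:3,3]
    return o+d*(z-o[2])/d[2]
E
python3 - <<'E'
from h import *
np.set_printoptions(precision=4,suppress=True)
for n in ['scene','top']:
    save(grab_frame(n),n+'0'); c=calibration(n);print(n,c['fov_y'],c.keys(),c['cx'],c['cy'],c['cam_to_world'])
    for l in ['tote','left_bail','watch_tray','spare_tray']:
        for f in (spot_in,spot_point):
            try: print(n,l,f.__name__,[(round(r['confidence'],2),w(n,r['point'])) for r in f(n,l)][:3])
            except Exception as e: print(l,f.__name__,e)
print(env.current_time(),env.current_eef_rot())
E
```

```text
pics
scene 56.65979991931852 dict_keys(['fov_y', 'cx', 'cy', 'cam_to_world']) 261.04064543515153 192.07237505203045 [[-0.8071 -0.3421  0.4813  0.8525]
 [ 0.5904 -0.4661  0.6589  0.4935]
 [-0.0011  0.8159  0.5782  0.5002]
 [ 0.      0.      0.      1.    ]]
scene tote call [(0.86, array([0.5052, 0.2066, 0.0321]))]
scene tote call [(0.6, array([ 0.4977,  0.1933, -0.0034]))]
scene left_bail call [(0.8, array([0.5233, 0.2877, 0.0924]))]
left_bail call it knows: spare_tray, tote, watch_tray
scene watch_tray call [(0.83, array([ 0.508 , -0.3069,  0.0109]))]
scene watch_tray call [(0.85, array([ 0.5024, -0.318 ,  0.0016]))]
scene spare_tray call [(0.57, array([ 0.5212, -0.1078,  0.0028]))]
scene spare_tray call [(0.69, array([ 0.5156, -0.1226, -0.0006]))]
top 52.879560475295904 dict_keys(['fov_y', 'cx', 'cy', 'cam_to_world']) 250.60679901540848 192.74738917128545 [[-0.0096  0.9954 -0.0957  0.416 ]
 [-0.9999 -0.0098 -0.0021  0.0066]
 [-0.003   0.0957  0.9954  1.0619]
 [ 0.      0.      0.      1.    ]]
top tote call [(0.97, array([0.5043, 0.2033, 0.0245]))]
top tote call [(0.74, array([ 0.4983,  0.1932, -0.0009]))]
top left_bail call [(0.74, array([0.5057, 0.2876, 0.0846]))]
left_bail call it knows: spare_tray, tote, watch_tray
top watch_tray call [(0.67, array([ 0.5002, -0.3149,  0.0087]))]
top watch_tray call [(0.79, array([ 0.5002, -0.3209,  0.0025]))]
top spare_tray call [(0.57, array([ 0.5129, -0.1245,  0.0048]))]
top spare_tray call [(0.55, array([ 0.5154, -0.1313,  0.0013]))]
0.8 [3.1042 0.4831 0.    ]
```

View pics/top0.png

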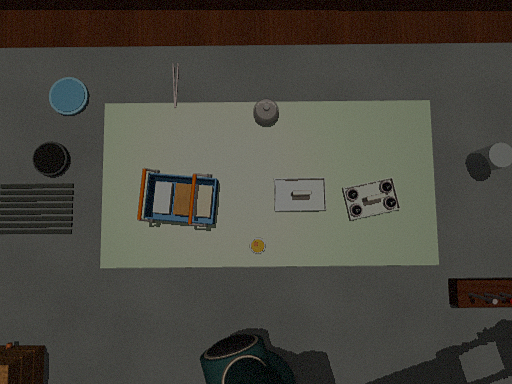

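View pics/scene0.png

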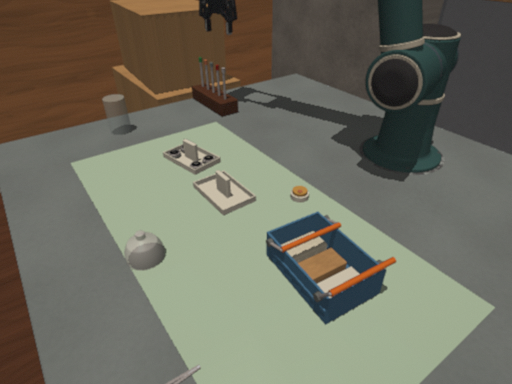

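The top view shows the tote at about (180,199), with its left (out) bar near column 143 and its right bar near column 193. The spare tray is at (300,195) and the watch tray at (371,199), slightly rotated. I'll zoom in to measure the yaws.

```bash
python3 - <<'E'
from h import *
im=cv2.imread('pics/top0.png')
a=cv2.resize(im[155:240,125:225],None,fx=6,fy=6,interpolation=cv2.INTER_CUBIC);cv2.imwrite('pics/z1.png',a)
a=cv2.resize(im[165:235,330:410],None,fx=7,fy=7,interpolation=cv2.INTER_CUBIC);cv2.imwrite('pics/z2.png',a)
E
```

```text
(no output)
```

View pics/z1.png

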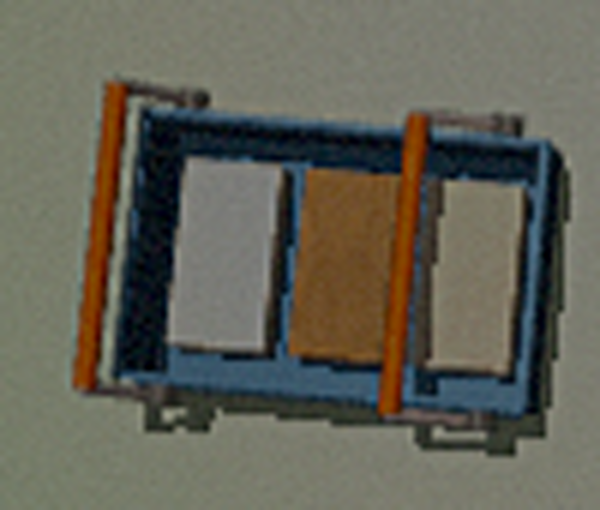

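View pics/z2.png

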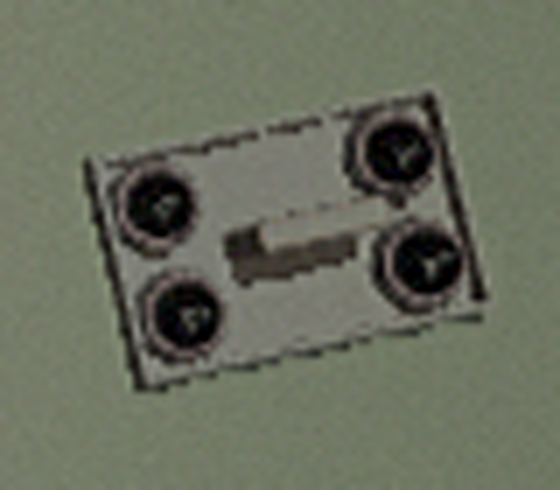

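```bash
python3 - <<'E'
from h import *
np.set_printoptions(precision=4,suppress=True)
def P(z,s,ox,oy,h): return px2z('top',(z[0]+.5)/s-.5+ox,(z[1]+.5)/s-.5+oy,h)
t=[P(p,6,125,155,.06) for p in [(145,108),(555,147),(528,412),(117,380)]]
print(np.array(t),np.mean(t,0)); 
print('yaws',[np.arctan2(d[1],d[0])-np.pi/2 for d in (t[0]-t[1],t[3]-t[2])])
for h,a,b in ((.067,(418,115),(390,410)),(.088,(115,83),(86,388))):
    A,B=P(a,6,125,155,h),P(b,6,125,155,h);d=A-B;print('bar',(A+B)/2,np.linalg.norm(d),np.arctan2(d[1],d[0]))
t=[P(p,7,330,165,.016) for p in [(88,158),(432,95),(484,305),(138,388)]]
print(np.array(t),np.mean(t,0),[np.arctan2(d[1],d[0])-np.pi/2 for d in (t[0]-t[1],t[3]-t[2])])
A,B=P((262,237),7,330,165,.056),P((402,212),7,330,165,.056);d=A-B;print('plate',(A+B)/2,np.linalg.norm(d),np.arctan2(d[1],d[0])-np.pi/2)
E
```

```text
[[0.5681 0.2753 0.06  ]
 [0.5491 0.0961 0.06  ]
 [0.434  0.1079 0.06  ]
 [0.4495 0.2855 0.06  ]] [0.5001 0.1912 0.06  ]
yaws [np.float64(-0.10547983322404297), np.float64(-0.08703605401986048)]
bar [0.499  0.1606 0.067 ] 0.12797891888018254 -0.08952854478911444
bar [0.51   0.2857 0.088 ] 0.12974799961405484 -0.07714342234717715
[[ 0.5294 -0.2406  0.016 ]
 [ 0.5528 -0.3754  0.016 ]
 [ 0.4707 -0.3918  0.016 ]
 [ 0.44   -0.257   0.016 ]] [ 0.4982 -0.3162  0.016 ] [np.float64(0.17166718389147895), np.float64(0.22413586158213317)]
plate [ 0.4992 -0.3213  0.056 ] 0.05331141605817605 0.1666956879326167
```

```bash
cat >> h.py <<'E'
from scipy.spatial.transform import Rotation as Ro
np.set_printoptions(precision=4,suppress=True)
TC=np.array([.499,.192]);TY=-.093
def down(psi): return (Ro.from_euler('z',psi)*Ro.from_euler('x',np.pi)).as_rotvec()
def tp(x,y,z,TC=TC):
    c,s=np.cos(TY),np.sin(TY);return [TC[0]+c*x-s*y,TC[1]+s*x+c*y,z]
E
python3 - <<'E'
from h import *
for s in (1,-1):
    for n,p,y in (('tote',tp(0,.15,.074),TY),('tote0',tp(0,0,.074),TY),('tray',[.499,-.32,.03],.18)):
        print(s,n,kin.solve_ik(p,down(y+s*np.pi/2)))
E
```

```text
1 tote [ 0.5468  0.2944  1.8747 -0.      0.9725  0.6398]
1 tote0 [ 0.3207  0.1537  2.05   -0.      0.9378  0.4137]
1 tray [-0.6122  0.3107  1.9503  0.      0.8806 -0.7922]
-1 tote [ 0.5468  0.2944  1.8747  0.      0.9725 -2.5018]
-1 tote0 None
-1 tray [-0.6122  0.3107  1.9503 -0.      0.8806  2.3494]
```

```bash
python3 - <<'E'
from h import *
o=down(TY+np.pi/2)
jaws.gripper_to(0.0)
env.move_to(tp(0,.155,.2),o)
env.move_l(tp(0,.155,.074),vel=.15)
print(env.current_time(),env.current_contact_force())
r=env.move_l(tp(0,0.0,.074),vel=.08)
print(r,env.current_time(),env.current_contact_force(),env.current_eef_pos())
env.move_l(tp(0,0.0,.15),vel=.2)
for n in('top','scene'): save(grab_frame(n),n+'1')
a=cv2.resize(cv2.imread('pics/scene1.png')[180:330,230:430],None,fx=4,fy=4);cv2.imwrite('pics/z3.png',a)
print([(r['confidence'],w('scene',r['point'])) for r in spot_in('scene','left_bail')],env.current_time())
E
```

```text
6.1667 [-0.1981  0.1065  0.3993]
False 8.25 [0.0145 0.9411 0.584 ] [0.4991 0.1923 0.074 ]
[(0.58, array([0.5147, 0.231 , 0.0754]))] 8.9333
```

View pics/z3.png

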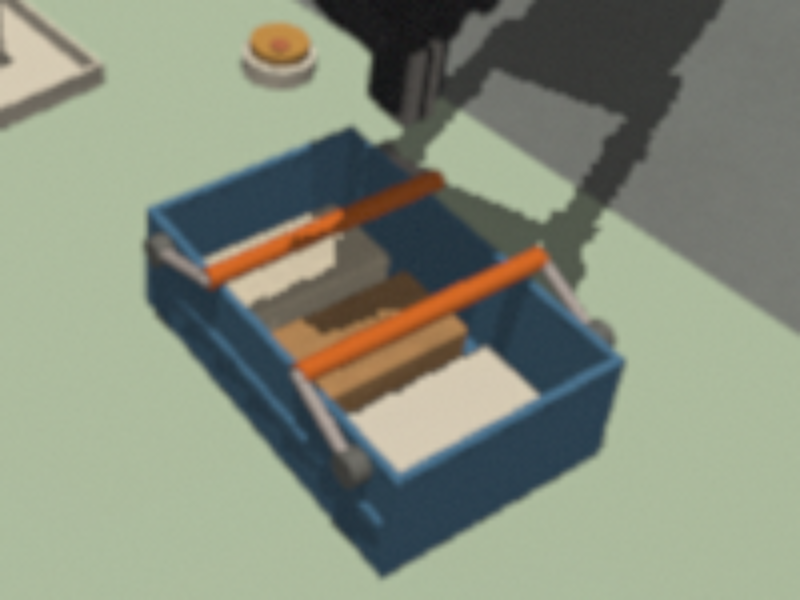

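The left bar now lies over the tote, from (300,370) to (545,255) in the zoom. I'll check its angle against projected predictions.

```bash
python3 - <<'E'
from h import *
c=calibration('scene');f=192/np.tan(np.radians(c['fov_y']/2));T=np.linalg.inv(np.array(c['cam_to_world']))
def pj(p):
    q=T[:3,:3]@np.array(p)+T[:3,3];u=c['cx']+f*q[0]/-q[2];v=c['cy']+f*q[1]/q[2]
    return np.array([(u-230+.5)*4-.5,(v-180+.5)*4-.5])
print('R',pj(tp(.065,-.032,.065)),pj(tp(-.065,-.032,.065)))
for a in (2.4,2.6,2.7,2.81):
    y,z=.07+.04*np.cos(a),.052+.04*np.sin(a);print(a,pj(tp(.065,y,z)),pj(tp(-.065,y,z)))
E
```

```text
R [207.981  274.4629] [438.5761 174.0644]
2.4 [311.8118 360.9598] [555.4037 243.1914]
2.6 [303.3068 364.2719] [544.8687 247.5552]
2.7 [299.832  367.2817] [540.3917 250.9329]
2.81 [296.6464 371.5687] [536.1294 255.5019]
```

```bash
python3 - <<'E'
from h import *
env.move_l(tp(0,.032,.085),vel=.15)
r=env.move_l(tp(0,.032,.069),vel=.03,contact_N=4)
print('press',r,env.current_eef_pos(),env.current_contact_force())
env.move_l(tp(0,.032,.18),vel=.25)
jaws.gripper_to(.55)
env.move_to([.499,-.320,.16],down(.18+np.pi/2))
c=calibration('wrist');save(grab_frame('wrist'),'wr1');np.save('wrT.npy',c['cam_to_world']);print(c['fov_y'],c['cx'],c['cy'])
print([(r['confidence'],w('wrist',r['point'],c)) for r in spot_point('wrist','watch_tray')],env.current_time())
save(grab_frame('top'),'top2')
a=cv2.resize(cv2.imread('pics/top2.png')[155:240,125:225],None,fx=6,fy=6,interpolation=cv2.INTER_CUBIC);cv2.imwrite('pics/z4.png',a)
E
```

```text
press True [0.502  0.2236 0.0699] [-1.4401 -0.5825  4.9847]
65.70646984690485 249.7698414558629 189.497210544126
[(0.86, array([ 0.5037, -0.3199,  0.0032]))] 13.2667
```

View pics/wr1.png

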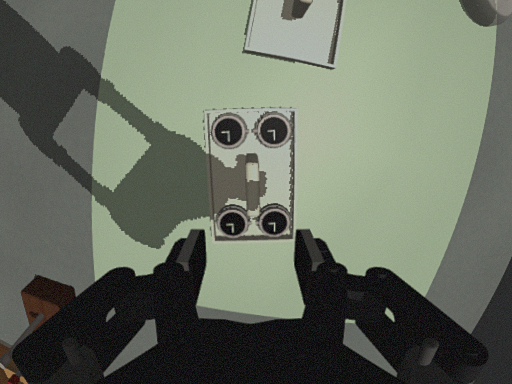

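View pics/z4.png

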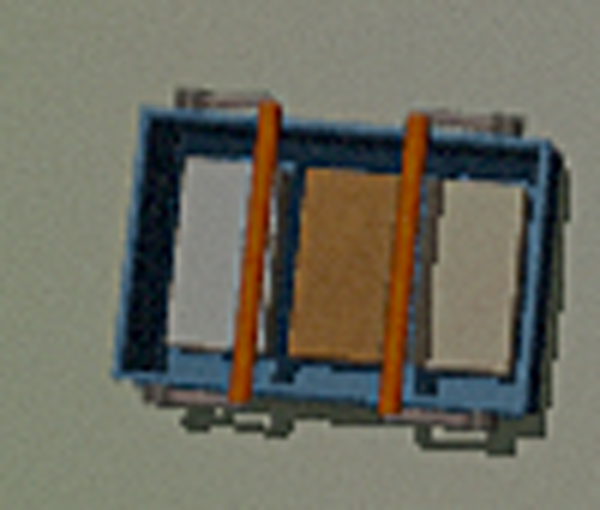

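The pressed bar top reads 69.9 mm, so the bail is fully in. The wrist view shows the grip plate centred between the jaws at about (252,180). Next I'll grasp it.

```bash
python3 - <<'E'
from h import *
r=env.move_l([.500,-.320,.024],vel=.12,contact_N=8)
print('hit',r,env.current_eef_pos())
jaws.gripper_to(0,force=60)
print(env.current_width(),env.current_contact_force())
env.move_l([.500,-.320,.05],vel=.04)
env.wait(.2)
print(env.current_contact_force(),env.current_torque(),env.current_width())
save(grab_frame('scene'),'sc3');save(grab_frame('wrist'),'wr3');print(env.current_time())
a=cv2.resize(cv2.imread('pics/sc3.png')[80:240,130:290],None,fx=3.7,fy=3.7);cv2.imwrite('pics/z5.png',a)
E
```

```text
hit False [ 0.5008 -0.3205  0.025 ]
0.12966844671803457 [0.8043 0.0102 3.4529]
[-0.4529 -0.0311 -1.6476] [ 0.0109 -0.0098  0.0024] 0.13066572244692148
16.1083
```

View pics/z5.png

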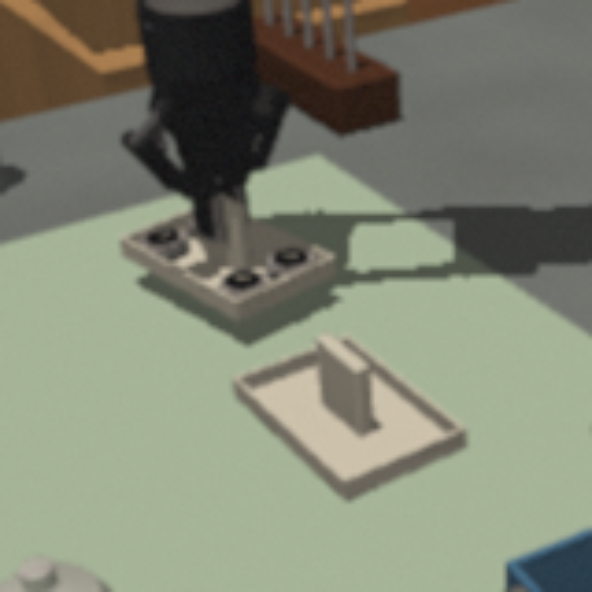

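View pics/wr3.png

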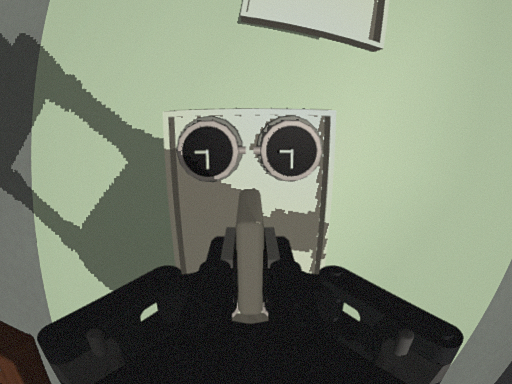

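The tray is held level and clear of the bench. Next I'll lift it, carry it to a hover over the tote and check its position.

```bash
python3 - <<'E'
from h import *
env.move_l([.500,-.320,.185],vel=.15)
env.move_l(tp(0,0,.185),vel=.2,rotation=down(TY+np.pi/2))
env.move_l(tp(0,0,.125),vel=.1)
env.wait(.2);print(env.current_eef_pos(),env.current_contact_force(),env.current_torque())
for n in('top','scene','wrist'):
    c=calibration(n);save(grab_frame(n),n+'4')
    print(n,[(r['confidence'],w(n,r['point'],c)) for r in spot_point(n,'watch_tray')])
print(env.current_time())
a=cv2.resize(cv2.imread('pics/scene4.png')[160:330,220:420],None,fx=4,fy=3.5294);
a=cv2.resize(cv2.imread('pics/scene4.png')[170:320,220:420],None,fx=4,fy=4);cv2.imwrite('pics/z6.png',a)
a=cv2.resize(cv2.imread('pics/top4.png')[155:240,125:225],None,fx=6,fy=6,interpolation=cv2.INTER_CUBIC);cv2.imwrite('pics/z7.png',a)
E
```

```text
[0.4998 0.1923 0.126 ] [ 0.113  -0.3619 -2.0974] [0.0209 0.0003 0.0466]
top [(0.64, array([0.5001, 0.1949, 0.1027]))]
scene [(0.73, array([0.4981, 0.1949, 0.1019]))]
wrist []
21.1167
```

View pics/z6.png

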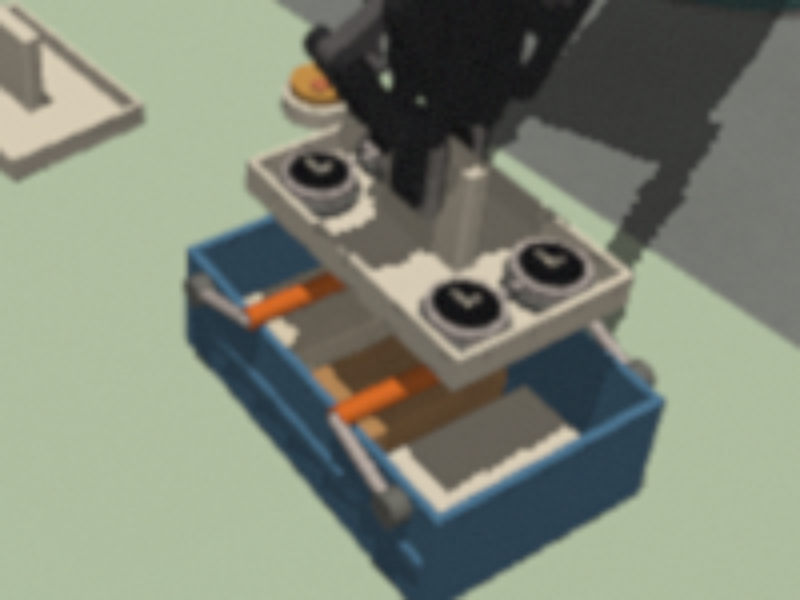

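View pics/z7.png

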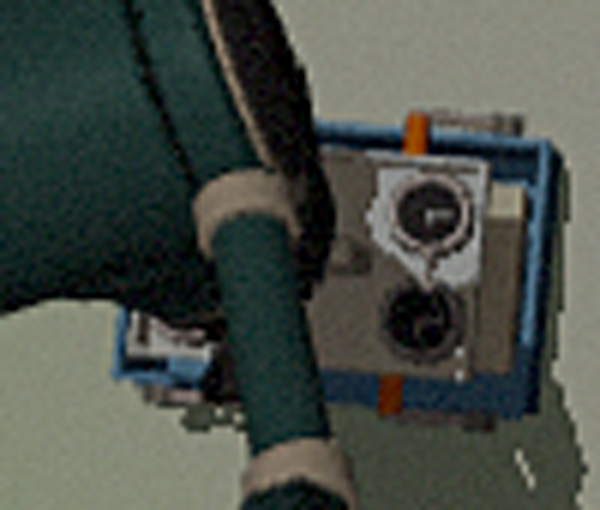

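The tray is within about 3 mm of the tote's centre and its sides run parallel to the tote's. I'll lower it until contact.

```bash
python3 - <<'E'
from h import *
env.move_l(tp(0,-.002,.103),vel=.08)
r=env.move_l(tp(0,-.002,.088),vel=.02,contact_N=2.5)
p=np.array(env.current_eef_pos());print(r,p,env.current_contact_force(),env.current_time())
jaws.gripper_to(.25); env.wait(.1);jaws.gripper_to(.45)
env.move_l(tp(0,-.002,.2),vel=.1)
env.move_to([.40,-.15,.3],down(TY+np.pi/2))
for n in('top','scene'):
    c=calibration(n);save(grab_frame(n),n+'5')
    print(n,[(r['confidence'],w(n,r['point'],c)) for r in spot_point(n,'watch_tray')],[(r['confidence'],w(n,r['point'],c)) for r in spot_point(n,'spare_tray')])
print(env.current_time())
a=cv2.resize(cv2.imread('pics/scene5.png')[170:320,220:420],None,fx=4,fy=4);cv2.imwrite('pics/z8.png',a)
a=cv2.resize(cv2.imread('pics/top5.png')[155:240,125:225],None,fx=6,fy=6,interpolation=cv2.INTER_CUBIC);cv2.imwrite('pics/z9.png',a)
E
```

```text
True [0.4992 0.1902 0.0949] [ 0.2806 -0.0293  4.8727] 22.0417
top [(0.92, array([0.4979, 0.1915, 0.0707]))] [(0.57, array([ 0.5183, -0.1288, -0.0015]))]
scene [(0.71, array([0.4987, 0.1897, 0.0686]))] [(0.96, array([ 0.5129, -0.1249, -0.0026]))]
25.6083
```

View pics/z8.png

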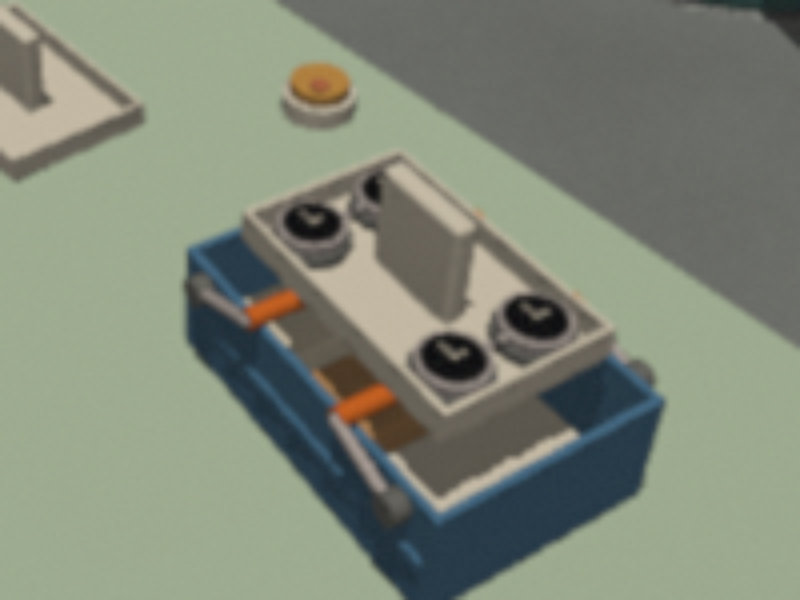

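View pics/z9.png

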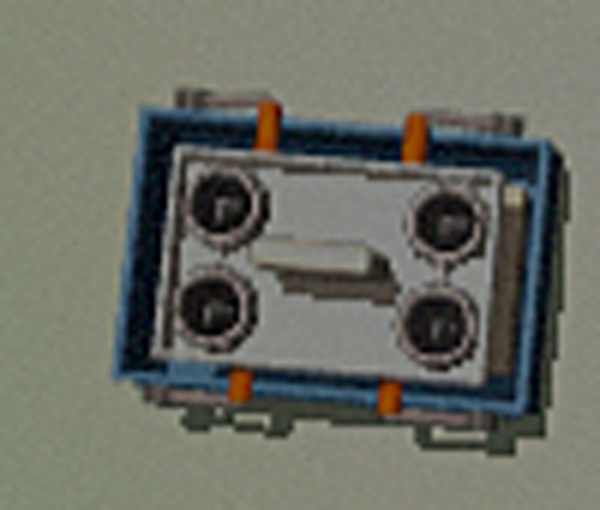

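The tray rests level on both bars, centred and parallel to the tote, at about 70 mm. The arm is clear of everything, so I'm handing in.

```bash
python3 - <<'E'
from h import *
env.close_job()
E
```

```text
the job is handed in; nothing more can be done
```

I swung the left bail in, set the watch tray down on the two bars, let go, moved the arm clear and handed the job in at about 26 s of the 48 s allowed. No verdict was reported.

- **Bail:** I swept it in with the fingers shut at 74 mm, then pressed lightly on the bar. Contact came at 69.9 mm, which matches a bar fully in. The bail detector had put the bar about 10 mm higher and 7 mm further out just after the sweep. The projection check fitted about 2.65–2.8 rad, and the press settled it.
- **Watch tray:** The last two camera estimates put it at (0.498, 0.191) and (0.499, 0.190). The tote's centre is about (0.499, 0.192), so it is roughly 2 mm off. The underside reads 69–71 mm. In the pictures it is level and parallel to the tote, with all four watches in place.
- **Empty tray:** It was not touched. Its estimates before and after agree to within about 4 mm, which is detector noise.

No check failed at the end. The wrist camera did not detect the tray at the hover over the tote, so I used the top and scene cameras there.

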